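# Tip the brass nuts out of the parts caddy

### The arm

A 6-joint arm with a two-finger parallel gripper is mounted at the origin on the work surface. World frame = base frame: x ahead of the robot, y to its left, z up, the work surface at z = 0. Lengths are in m, angles in rad, forces in N, time in s.
With the tool pointing down it reaches from about 0.35 to 0.975 m from the base axis. Payload 4.9 kg.
Tool frame: the origin (TCP) lies midway between the tips of the shut fingers; the grasp point (between the pads) lies 19 mm behind it; z points along the fingers, y is the line along which they close (so a half turn about z gives the same grasp; the last joint's range is limited). The gripper opens to 85 mm and grips with 20 to 120 N. Pads are 22 mm wide; open, the fingers measure 114 mm over their backs; the gripper's body (76 mm by 85 mm) begins 54 mm behind the grasp point. The pads swing forward as they close: fully open they stand 13 mm farther back than shut.
Start: joints at [-1.412, 0.053, 1.613, -0, 1.476, -0.119], TCP at [0.171, -0.601, 0.231] pointing down, gripper open.
Joint ranges: [-3.01, 3.01], [-1.01, 2.22], [0.06, 2.58], [-1.02, 4.17], [0.09, 2.62], [-3.14, 3.14]. Speed limits (rad/s): [2.57, 2.57, 3.14, 3.14, 3.14, 3.14].

### API

Orientations are given as a unit quaternion [w, x, y, z].
In Python, from plant import manip gives the robot as it stands.
- The arm moves only by the shell command python3 shift.py 'ROWS'. ROWS is a JSON list of rows, 1 to 5 of them, each of 7 numbers: the opening from 0.0 (shut) to 1.0 (fully open), then dx, dy, dz in m, then a rotation vector rx, ry, rz in rad; each row shifts and turns the commanded pose from where the row before left it, along the tool's axes as they then stand; what a row does not reach is not made up. A row lasts 1/8 s, in which the tool goes at most 0.0625 m and 0.188 rad, less where a joint would pass 70% of its speed; a pose out of reach is approached as far as the arm can. The fingers move at their own pace and stop on an object; the grip force is fixed at half the most. Time passes only in rows, so rows that do not move let the fingers close. It prints the time, the measured TCP pose, the force, the opening and the grip force at its end.
- manip.state(): the state, without advancing time (a new reading comes with each control period).
- manip.grab_frame(name): name is "scene" or "top" or "wrist"; returns the picture (384x512x3 uint8, red, green, blue); there is no depth.
- manip.camera_params(name): a dict with "intrinsics" (3x3 intrinsics, pixels), "xyz" and "orientation" of the camera in the world. Camera axes: x right, y down, z forward; pixel columns grow to the right and rows downward; lengths in m; the calibration is good to about 2 mm. A picture is of the moment at which its call begins: read the wrist's pose just before it. camera_params takes no time and is no camera call; for the wrist camera it gives the pose at the moment of the call.
- manip.job_done(): hands the job in; it is judged then, once.
The state is a dict: "time": time; "joint_pos": joint angles; "joint_vel": joint speeds; "joint_efforts": joint torques, N m; "tool_pos": TCP position; "tool_rot": TCP orientation; "contact_force": force on the tool from outside, world axes, zero at the start; "ft_torque": the same for the moment, N m; "gripper_width": opening from 0.0 (shut) to 1.0 (fully open); "grasp_force": force on a finger pad.
Only numpy, scipy, OpenCV 4.12 (cv2) and the standard library are available. Lean on these libraries where they do the work, as an engineer would, in place of code of your own. Each camera call takes 0.05 s, during which the arm holds its last target. There are 200 camera calls.

### The job

Empty only the compartment of brass nuts out of the blue four-way caddy into the grey parts bowl: push the bowl in under the rim of the brake disc below that corner, then tip the caddy over that corner where it stands, without lifting it off the disc, until all four nuts have slid out into the bowl. Let the caddy down gently again, so that it sits flat in the middle of the disc with everything in its other compartments still in place, spill no nut, leave the bowl standing on the bench, and do not disturb the spray can, mallet or screwdriver.

Things in the scene. Friction and masses are not known exactly. Their poses are not given: they have to be found in the camera images.
- caddy: blue steel parts caddy, loose, 0.75 kg: tray 200 x 200 mm, 42 mm high, corners cut off at 45 degrees; floor, walls and the crossed dividers (along its x and y axes, 42 mm high) 4 mm thick. Walls only on the four straight sides (73 mm long). Brass nuts lie in the +x +y compartment. Origin: centre of its underside, z up. It falls back by itself from tilts of up to about 70 degrees
- pour_lip (a point): middle of the nut compartment's pouring lip, 101 mm from the caddy's axis in its +x +y direction, 8 mm above its underside. Each cut-off corner is such an open lip, 90 mm wide (79 clear); before it the floor rises 4 mm over 21 mm. Tipped that way the caddy pivots on its bottom edge 96 mm from the axis, without sliding on the mat; the nuts slide out at about 30 to 45 degrees
- grip (a point): point on the caddy's handle axis, 170 mm above its underside. In the caddy's middle stands a stem of 16 mm diameter with a black round grip of 26 mm diameter from 120 to 197 mm above the underside, flaring to 32 mm at its top at 213 mm. A level push of 5 to 7 N here towards a corner tips the caddy over that corner
- disc: brake disc, fixed, the caddy's stand: a disc of 218 mm diameter, its top (a rubber mat) 68 mm and its underside 50 mm above the bench, on a hub of 144 mm diameter. Origin: centre of its underside, on the bench. The bowl fits under its rim. The caddy starts in its middle, turned so that the nut corner faces the robot or either side (x of the lip less than or about that of the disc)
- bowl: round grey plastic parts bowl, loose, 0.3 kg: outer diameter 162 mm at the rim, 154 mm at the foot, 42 mm high, wall 8 mm, floor 6 mm thick. Origin: centre of its underside, z up. Pushed under the disc's rim until it touches the hub its centre is 153 mm from the disc's axis; 153 to 168 mm, in line with the lip, catches the nuts, which drop close to the disc's edge
- spray_can: yellow spray can with a red cap, loose, upright, 62 mm diameter, 194 mm high; origin: centre of its underside. A bystander that may swap places with the bowl
- mallet: black rubber mallet lying on the bench, loose: head 64 mm diameter, 95 mm long, centred 115 mm from the origin along its x and lying along its y; round wooden handle 25 mm thick along x from -125 to 100 mm; origin on the bench under the handle. A bystander
- screwdriver: screwdriver with a red handle lying flat, loose, 190 mm long along its x, 26 mm thick; origin under its middle. A bystander
- nut0: one of four oiled brass-coloured hexagon nuts, 24 mm across flats, 13 mm thick, 33 g, in the caddy's +x +y compartment; origin: centre of one flat face
- nut1: one of four oiled brass-coloured hexagon nuts, 24 mm across flats, 13 mm thick, 33 g, in the caddy's +x +y compartment; origin: centre of one flat face
- nut2: one of four oiled brass-coloured hexagon nuts, 24 mm across flats, 13 mm thick, 33 g, in the caddy's +x +y compartment; origin: centre of one flat face
- nut3: one of four oiled brass-coloured hexagon nuts, 24 mm across flats, 13 mm thick, 33 g, in the caddy's +x +y compartment; origin: centre of one flat face
- buffer0: black rubber buffer, cylinder 26 mm diameter, 22 mm high, in the caddy's -x -y compartment; origin: centre of its underside. To stay there
- buffer1: second black rubber buffer like buffer0, in the same -x -y compartment. To stay there
- cap: red plastic cap, 32 mm diameter flange, 24 mm high, in the caddy's +x -y compartment; origin: centre of its underside. To stay there
- roller: bright steel roller standing on end, 28 mm diameter, 24 mm high, in the caddy's -x +y compartment; origin: centre of its underside. To stay there

How it is judged:
By the outcome, as a careful person would: the job done as asked, in the order asked, and still so for the second after the job is handed in, with the robot touching nothing.
It also fails if it takes over 54 s, if anything falls off the work surface, if the arm or the gripper's body presses on something with over 40 N, if the wrist force passes 120 N, or if a joint passes its speed limit or range.

## Working session

There is one attempt and no reset: what is moved stays moved. The work goes in short steps, Python scripts to look and compute and a shell command to move; the robot and the scene stay as the last step left them, time stands still between calls to the robot, and variables do not carry over. Pictures are saved under pics/ and viewed, at most 10 in all, crops included, and the job is handed in when it is done.

```bash
ls; mkdir -p pics; python3 - <<'E'
from plant import manip
import cv2
s=manip.state();print(s['time'],s['tool_pos'],s['tool_rot'])
for n in("scene","top"):
    f=manip.grab_frame(n);p=manip.camera_params(n);print(n,p)
    cv2.imwrite(f'pics/{n}0.png',cv2.cvtColor(f,cv2.COLOR_RGB2BGR))
E
```

```text
pics
plant.py
shift.py
0.0 [ 0.17132913 -0.60040974  0.23005262] [-1.03400716e-03  9.90368294e-01  1.38454228e-01 -1.40925782e-06]
scene {'intrinsics': array([[455.28207236,   0.        , 255.22893649],
       [  0.        , 455.28207236, 197.49327689],
       [  0.        ,   0.        ,   1.        ]]), 'xyz': array([1.14040439, 0.64507124, 1.31458443]), 'orientation': array([-0.11254612,  0.33895012,  0.88941034, -0.28529884])}
top {'intrinsics': array([[438.29811969,   0.        , 251.46140309],
       [  0.        , 438.29811969, 193.67908271],
       [  0.        ,   0.        ,   1.        ]]), 'xyz': array([0.41544147, 0.01589352, 1.52058715]), 'orientation': array([ 0.03724449, -0.70094982,  0.71063455, -0.04775702])}
```

View pics/scene0.png

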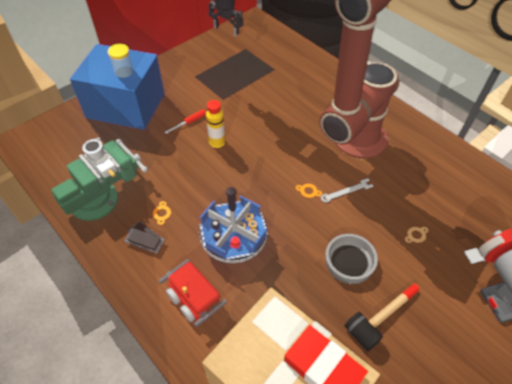

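View pics/top0.png

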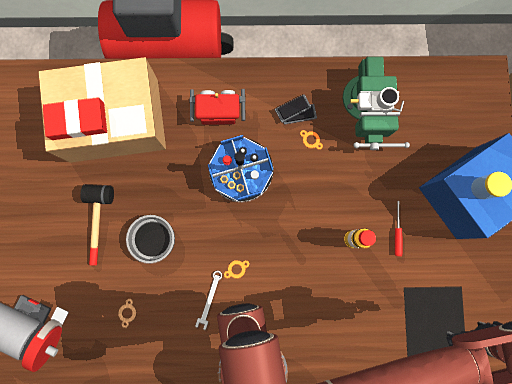

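The scene view shows the caddy at about (234,228), bowl at (351,259), can at (216,125) and mallet at (380,318). In the top view the caddy is at (241,168) with its nuts toward the lower left (232,183), the bowl is at (150,240), the can at (360,238), the screwdriver at (398,235) and the mallet at (97,220).

```bash
cat > h.py <<'E'
import numpy as np,cv2
from plant import manip
from scipy.spatial.transform import Rotation as R
def rot(q): return R.from_quat([q[1],q[2],q[3],q[0]])
def cam(n):
    p=manip.camera_params(n); return p['intrinsics'],np.array(p['xyz']),rot(p['orientation'])
def onplane(c,uv,z):
    K,t,r=c; uv=np.atleast_2d(uv).astype(float)
    d=r.apply(np.c_[uv,np.ones(len(uv))]@np.linalg.inv(K).T)
    return t+d*((z-t[2])/d[:,2])[:,None]
def blobs(m,amin=20):
    cs,_=cv2.findContours(m.astype(np.uint8),cv2.RETR_EXTERNAL,cv2.CHAIN_APPROX_NONE)
    return sorted([c for c in cs if cv2.contourArea(c)>amin],key=cv2.contourArea,reverse=True)
def bowl(im,c,near,rad=0.25):
    # grey rim: fit circle on outer contour, at rim height
    h=cv2.cvtColor(im,cv2.COLOR_RGB2HSV)
    m=(h[...,1]<60)&(h[...,2]>90)
    m=cv2.morphologyEx(m.astype(np.uint8),cv2.MORPH_OPEN,np.ones((2,2)))
    best=None
    for b in blobs(m,100):
        w=onplane(c,cv2.convexHull(b)[:,0],0.042)[:,:2].astype(np.float32)
        (x,y),r=cv2.minEnclosingCircle(w*1000)
        if abs(r-81)<15 and np.hypot(x/1000-near[0],y/1000-near[1])<rad: print('bowl',x,y,'r',r)
E
python3 - <<'E'
from h import *
for n in('top','scene'):
    im=cv2.cvtColor(cv2.imread(f'pics/{n}0.png'),cv2.COLOR_BGR2RGB);c=cam(n)
    h=cv2.cvtColor(im,cv2.COLOR_RGB2HSV); print(n)
    bowl(im,c,(.3,.35),.5)
    H,S,V=[h[...,i].astype(int) for i in range(3)]
    blue=(H>95)&(H<125)&(S>110)&(V>60)
    box=np.zeros_like(blue); 
    if n=='top': box[125:215,200:285]=1
    else: box[180:275,190:280]=1
    b=np.argwhere(blue&box)[:,::-1]
    hull=cv2.convexHull(b.astype(np.int32))[:,0]
    w=onplane(c,hull,0.110)
    (x,y),r=cv2.minEnclosingCircle((w[:,:2]*1000).astype(np.float32)); print('caddy z.11',x,y,r)
    br=(H>12)&(H<28)&(S>90)&(V>110)&box
    for q in blobs(br,5)[:8]:
        (u,v),_=cv2.minEnclosingCircle(q); print('brass',u,v,cv2.contourArea(q),onplane(c,(u,v),.085)[0,:2])
    for nm,m,z in(('yel',(H>22)&(H<35)&(S>150)&(V>120),.19),('red',((H<6)|(H>174))&(S>150)&(V>110),.19)):
        for q in blobs(m,15)[:9]:
            (u,v),_=cv2.minEnclosingCircle(q); print(nm,round(u),round(v),cv2.contourArea(q),onplane(c,(u,v),z)[0,:2].round(3))
    big=cv2.resize(im[120:275,195:290] if n=='scene' else im[125:215,195:290],None,fx=5,fy=5,interpolation=cv2.INTER_CUBIC)
    cv2.imwrite(f'pics/c_{n}.png',cv2.cvtColor(big,cv2.COLOR_RGB2BGR)[-520:])
E
```

```text
top
bowl 443.8329772949219 330.95538330078125 r 81.8316650390625
bowl 152.9365234375 783.505859375 r 95.61456298828125
bowl 241.08433532714844 135.31723022460938 r 95.45755767822266
caddy z.11 674.566162109375 28.561586380004883 107.1349868774414
brass 236.5 175.0 36.5 [0.65182433 0.04193275]
brass 223.6666717529297 179.0 34.0 [0.63893999 0.08453216]
brass 231.3000030517578 184.5 29.0 [0.62023878 0.05944788]
brass 240.0 187.6666717529297 8.5 [0.6093128  0.03081818]
yel 236 269 32.5 [0.349 0.044]
red 160 32 4442.0 [1.1   0.281]
red 217 106 1051.0 [0.853 0.1  ]
red 92 116 851.5 [0.826 0.487]
red 41 346 833.0 [0.135 0.615]
red 56 121 701.5 [0.811 0.599]
red 367 238 180.5 [ 0.437 -0.354]
red 398 242 179.0 [ 0.424 -0.447]
red 92 256 118.5 [0.395 0.474]
red 227 160 52.0 [0.682 0.069]
scene
bowl 453.8926696777344 347.30841064453125 r 88.21369934082031
bowl 765.1416015625 349.1767578125 r 78.07209777832031
bowl 755.57763671875 514.0946655273438 r 69.3917236328125
bowl 110.15225982666016 612.724609375 r 77.10831451416016
bowl 111.53631591796875 700.2532348632812 r 66.98503112792969
caddy z.11 680.82275390625 39.909908294677734 109.7929916381836
brass 251.0 223.0 82.0 [0.62142755 0.05787438]
yel 119 51 202.0 [ 0.522 -0.839]
yel 213 115 48.5 [ 0.469 -0.315]
red 150 14 5064.5 [ 0.285 -0.973]
red 192 291 1525.5 [0.925 0.163]
red 306 350 1101.5 [0.81  0.475]
red 345 376 706.5 [0.784 0.578]
red 499 246 324.5 [0.189 0.632]
red 246 4 186.5 [-0.067 -0.755]
red 214 106 119.5 [ 0.438 -0.35 ]
red 194 115 119.0 [ 0.519 -0.356]
red 411 290 117.5 [0.488 0.549]
```

View pics/c_top.png

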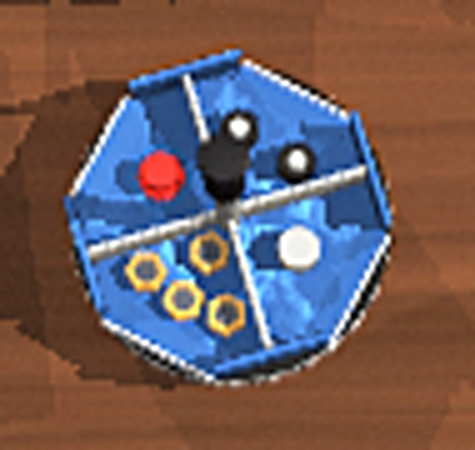

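View pics/c_scene.png

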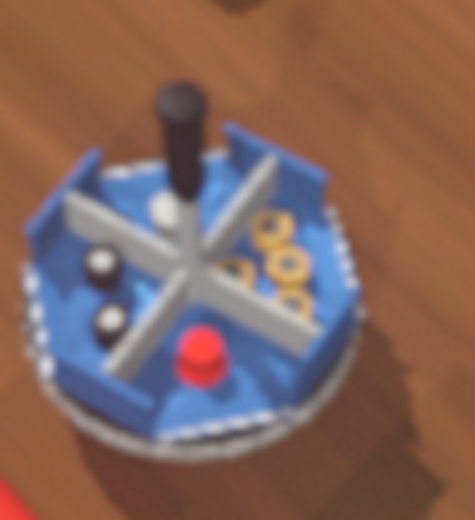

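The top crop shows the divider ends at crop pixels (95,250), (365,172), (190,78) and (265,345), and the four nuts in the lower-left compartment with its lip at about (160,350). The scene crop agrees: nuts on the right, red cap in front, buffers on the left and the handle top at (182,103).

```bash
python3 - <<'E'
from h import *
c=cam('top')
f=lambda p:(np.array(p)+.5)/5-.5+np.array([195,125])
e=onplane(c,[f(p) for p in((95,250),(265,345),(365,172),(190,78))],.11)[:,:2]
print('ends',e.round(4),'len',np.linalg.norm(e[0]-e[2]),np.linalg.norm(e[1]-e[3]),'ctr',e.mean(0))
cr=onplane(c,f((228,212)),.11)[0,:2];print('cross',cr)
a=(e[0]-e[2])/np.linalg.norm(e[0]-e[2]);b=(e[1]-e[3])/np.linalg.norm(e[1]-e[3])
d=a+b;d/=np.linalg.norm(d);print('dir',d,np.degrees(np.arctan2(d[1],d[0])))
cl=onplane(c,[f(p) for p in((103,322),(215,378))],.076)[:,:2];print('lip',cl.round(4),cl.mean(0),np.linalg.norm(cl[0]-cl[1]))
C=e.mean(0)
for r in(153,160,168):print(r,C+d*r/1000)
# handle top from both views
print('handle top',onplane(c,f((222,150)),.281)[0])
cs=cam('scene');g=(np.array((182,103))+.5)/5-.5+np.array([195,275-104]);print(g)
print('scene htop',onplane(cs,g,.281)[0], 'scene div cross',onplane(cs,(np.array((190,262))+.5)/5-.5+np.array([195,171]),.11)[0])
print(manip.state()['joint_pos'])
E
```

```text
ends [[ 0.6499  0.116 ]
 [ 0.5862  0.0062]
 [ 0.6995 -0.0609]
 [ 0.7637  0.0531]] len 0.18368084121409026 0.18361688574305268 ctr [0.67485224 0.0285819 ]
cross [0.67400485 0.0291276 ]
dir [-0.86806058  0.49645829] 150.23404250667932
lip [[0.6071 0.1133]
 [0.5687 0.0393]] [0.58792186 0.07631246] 0.0833082630195382
153 [0.54203897 0.10454001]
160 [0.53596255 0.10801522]
168 [0.52901807 0.11198689]
handle top [0.67892556 0.03056098 0.281     ]
[231.  191.2]
scene htop [0.67589131 0.03443147 0.281     ] scene div cross [0.67506397 0.03156037 0.11      ]
[-1.41195932e+00  5.33150467e-02  1.61417585e+00 -1.85821677e-06
  1.47597605e+00 -1.18957103e-01]
```

```bash
cat > go.py <<'E'
import sys
from h import *
# usage: go.py x y z : tool-frame translation from current pose
s=manip.state();r=rot(s['tool_rot']);p=np.array(s['tool_pos'])
t=np.array([float(a) for a in sys.argv[1:4]])
print('pos',p.round(4),'X',r.apply([1,0,0]).round(3),'Y',r.apply([0,1,0]).round(3),'Z',r.apply([0,0,1]).round(3))
d=r.inv().apply(t-p);print('tool delta',d.round(4),'rows',np.linalg.norm(d)/.0625)
E
python3 shift.py '[[1,0,0,-0.02,0,0,-0.155],[1,0,0,-0.02,0,0,-0.155],[1,0,0,-0.02,0,0,-0.155],[1,0,0,-0.02,0,0,-0.155],[1,0,0,-0.02,0,0,-0.155]]'; python3 go.py 0.46 -0.25 0.31; python3 - <<'E'
from h import *
r=rot(manip.state()['tool_rot'])
print(r.inv().apply(np.array([-.06,.4,0])), r.inv().apply(np.array([.377-.45,.369-.1,0])))
E
```

```text
time: 0.72
tool_pos: [0.1713, -0.6007, 0.3312]
tool_rot: [-0.001, 0.863, 0.505, 0.0]
contact_force: [0.3, -0.2, -0.0]
gripper_width: 1.001
grasp_force: 0.0
pos [ 0.1713 -0.6007  0.3312] X [0.491 0.871 0.001] Y [ 0.871 -0.491 -0.001] Z [-0.     0.001 -1.   ]
tool delta [0.4472 0.0794 0.0216] rows 7.275928423700584
[ 0.31908463 -0.24856539  0.00049306] [ 0.19856253 -0.19560881  0.00033783]
```

```bash
python3 shift.py '[[1,0.056,0.01,0,0,0,0],[1,0.056,0.01,0,0,0,0],[1,0.056,0.01,0,0,0,0],[1,0.056,0.01,0,0,0,0],[1,0.056,0.01,0,0,0,0]]'; python3 shift.py '[[1,0.056,0.01,0,0,0,0],[1,0.056,0.01,0,0,0,0],[1,0.056,0.01,0,0,0,0]]';  python3 go.py 0.377 0.369 0.15
```

```text
time: 1.35
tool_pos: [0.3543, -0.3808, 0.3308]
tool_rot: [-0.0, 0.865, 0.502, 0.0]
contact_force: [0.1, -0.1, -0.2]
gripper_width: 1.002
grasp_force: 0.0
time: 1.72
tool_pos: [0.4635, -0.2497, 0.3309]
tool_rot: [-0.0, 0.865, 0.502, -0.0]
contact_force: [0.4, -0.9, 0.2]
gripper_width: 0.999
grasp_force: 0.0
pos [ 0.4635 -0.2497  0.3309] X [ 0.495  0.869 -0.   ] Y [ 0.869 -0.495 -0.   ] Z [-0.  0. -1.]
tool delta [ 0.4947 -0.3814  0.181 ] rows 10.405516077837676
```

```bash
R='' ; python3 shift.py '[[1,0.041,-0.032,0.01,0,0,0],[1,0.041,-0.032,0.01,0,0,0],[1,0.041,-0.032,0.01,0,0,0],[1,0.041,-0.032,0.01,0,0,0],[1,0.041,-0.032,0.01,0,0,0]]' >/dev/null; python3 shift.py '[[1,0.041,-0.032,0.01,0,0,0],[1,0.041,-0.032,0.01,0,0,0],[1,0.041,-0.032,0.01,0,0,0],[1,0.041,-0.032,0.01,0,0,0],[1,0.041,-0.032,0.01,0,0,0]]' >/dev/null; python3 shift.py '[[1,0.041,-0.032,0.02,0,0,0],[1,0.041,-0.032,0.02,0,0,0],[1,0,0,0,0,0,0]]';  python3 go.py 0.377 0.369 0.016; python3 - <<'E'
from h import *
im=manip.grab_frame('wrist');cv2.imwrite('pics/w1.png',cv2.cvtColor(im,cv2.COLOR_RGB2BGR))
im=manip.grab_frame('top');cv2.imwrite('pics/t1.png',cv2.cvtColor(im,cv2.COLOR_RGB2BGR));bowl(im,cam('top'),(.44,.33))
E
```

```text
time: 3.35
tool_pos: [0.3704, 0.3677, 0.1882]
tool_rot: [0.0, 0.863, 0.504, -0.003]
contact_force: [0.3, -0.1, 0.3]
gripper_width: 0.997
grasp_force: 0.0
pos [0.3704 0.3677 0.1882] X [ 0.491  0.871 -0.005] Y [ 0.871 -0.491 -0.003] Z [-0.005 -0.003 -1.   ]
tool delta [0.0053 0.0055 0.1722] rows 2.75777047369002
bowl 443.8583679199219 330.96807861328125 r 81.84907531738281
```

View pics/w1.png

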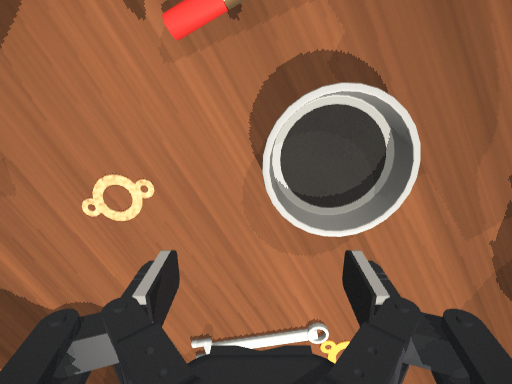

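The wrist view shows the bowl rim centred at about (342,160), the fingers at the bottom and the spanner well clear. I check the bowl position with this camera as well.

```bash
python3 - <<'E'
from h import *
c=cam('wrist')
pts=np.array([(342,83),(420,150),(342,236),(263,165)])
w=onplane(c,pts,.042)[:,:2];print(w.round(3),w.mean(0))
im=cv2.cvtColor(cv2.imread('pics/w1.png'),cv2.COLOR_BGR2RGB);bowl(im,c,(.44,.33))
E
python3 shift.py '[[1,0.0025,0.0025,0.055,0,0,0],[1,0.0025,0.0025,0.055,0,0,0],[1,0,0,0.03,0,0,0],[1,0,0,0,0,0,0]]';python3 go.py 0.377 0.369 0.016
```

```text
[[0.485 0.409]
 [0.527 0.312]
 [0.419 0.262]
 [0.382 0.377]] [0.4533661  0.34025228]
bowl 451.2037353515625 335.5291442871094 r 81.18310546875
bowl 265.11578369140625 178.4175567626953 r 88.8787612915039
time: 3.95
tool_pos: [0.3785, 0.3657, 0.0493]
tool_rot: [0.0, 0.865, 0.502, -0.002]
contact_force: [-0.1, -0.0, 0.8]
gripper_width: 0.996
grasp_force: 0.0
pos [0.3785 0.3657 0.0493] X [ 0.497  0.868 -0.005] Y [ 0.868 -0.497 -0.002] Z [-0.004 -0.003 -1.   ]
tool delta [ 0.0023 -0.0029  0.0333] rows 0.5359051608831191
```

```bash
python3 shift.py '[[1,0.003,0,0.033,0,0,0],[1,0,0,0,0,0,0],[0,0,0,0,0,0,0],[0,0,0,0,0,0,0],[0,0,0,0,0,0,0]]'; python3 shift.py '[[0,0,0,0,0,0,0],[0,0,0,0,0,0,0],[0,0,0,0,0,0,0]]'; python3 go.py 0.377 0.369 0.016;python3 - <<'E'
from h import *
im=manip.grab_frame('top');cv2.imwrite('pics/t2.png',cv2.cvtColor(im,cv2.COLOR_RGB2BGR));bowl(im,cam('top'),(.44,.33))
E
```

```text
time: 4.58
tool_pos: [0.3817, 0.3711, 0.0196]
tool_rot: [-0.0, 0.865, 0.502, 0.001]
contact_force: [-0.2, 0.6, -0.7]
gripper_width: 0.379
grasp_force: 0.0
time: 4.95
tool_pos: [0.3832, 0.3719, 0.0202]
tool_rot: [0.0, 0.864, 0.503, 0.003]
contact_force: [3.1, 3.4, 5.1]
gripper_width: 0.092
grasp_force: 58.7
pos [0.3832 0.3719 0.0202] X [0.494 0.87  0.004] Y [ 0.87  -0.494  0.004] Z [ 0.005  0.002 -1.   ]
tool delta [-0.0056 -0.0039  0.0042] rows 0.12793788650003776
bowl 441.0733947753906 327.5458679199219 r 83.53890991210938
```

```bash
python3 shift.py '[[0,-0.015,0.015,0,0,0,0],[0,-0.019,0.019,0,0,0,0],[0,-0.019,0.019,0,0,0,0],[0,-0.019,0.019,0,0,0,0],[0,-0.019,0.019,0,0,0,0]]'; python3 shift.py '[[0,-0.019,0.019,0,0,0,0],[0,-0.019,0.019,0,0,0,0],[0,-0.015,0.015,0,0,0,0],[0,-0.006,0.005,0,0,0,0],[0,0,0,0,0,0,0]]'; python3 go.py .43 .17 .02;python3 - <<'E'
from h import *
for n in('top','scene'):
    im=manip.grab_frame(n);cv2.imwrite(f'pics/{n}3.png',cv2.cvtColor(im,cv2.COLOR_RGB2BGR));bowl(im,cam(n),(.5,.13))
E
```

```text
time: 5.62
tool_pos: [0.416, 0.2471, 0.0197]
tool_rot: [-0.001, 0.864, 0.503, 0.001]
contact_force: [-1.8, 4.4, 7.0]
gripper_width: 0.091
grasp_force: 61.2
time: 6.25
tool_pos: [0.4378, 0.1664, 0.0195]
tool_rot: [0.001, 0.865, 0.502, 0.002]
contact_force: [2.0, 1.4, 5.3]
gripper_width: 0.091
grasp_force: 59.5
pos [0.4378 0.1664 0.0195] X [0.495 0.869 0.002] Y [ 0.869 -0.495  0.003] Z [ 0.003  0.    -1.   ]
tool delta [-0.0007 -0.0085 -0.0005] rows 0.13714897042242574
bowl 498.05560302734375 118.95551300048828 r 81.13552856445312
bowl 504.6509094238281 137.30361938476562 r 91.97195434570312
```

View pics/top3.png

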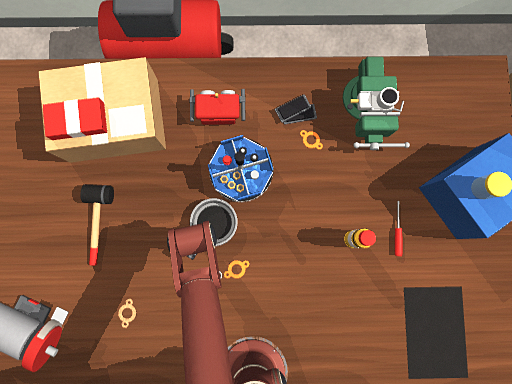

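The bowl stands at about (214,222), just outside the lip side of the disc, partly hidden by the wrist. I fit a circle to the visible rim.

```bash
cat > fit.py <<'E'
from h import *
from scipy.optimize import least_squares
def fit(f,n,box,keep):
    im=cv2.imread(f);h=cv2.cvtColor(im,cv2.COLOR_BGR2HSV)
    m=((h[...,1]<70)&(h[...,2]>80)).astype(np.uint8);k=np.zeros_like(m);k[box[1]:box[3],box[0]:box[2]]=1;m*=k
    b=np.vstack([x[:,0] for x in blobs(m,10)]);b=cv2.convexHull(b)[:,0]
    b=b[[keep(*p) for p in b]]
    w=onplane(cam(n),b,.042)[:,:2]
    r=least_squares(lambda q:np.hypot(w[:,0]-q[0],w[:,1]-q[1])-.0815,w.mean(0),loss='soft_l1',f_scale=.002)
    C=np.array([.675,.030]);v=r.x-C
    print(n,'fit',r.x.round(4),'res',np.abs(r.fun).max().round(4),len(b),'dist',np.hypot(*v).round(4),'ang',np.degrees(np.arctan2(v[1],v[0])).round(1))
E
python3 -c "
from fit import *
fit('pics/top0.png','top',(120,210,180,270),lambda u,v:True)
fit('pics/top3.png','top',(185,195,245,250),lambda u,v:v<222 or u>225)
"; python3 -c "
import cv2
a=cv2.imread('pics/scene3.png')[170:320,190:390];b=cv2.imread('pics/top3.png')[150:260,170:290]
import numpy as np
a=cv2.resize(a,(400,300));b=cv2.resize(b,(327,300));cv2.imwrite('pics/d3.png',np.hstack([a,b]))"
```

```text
top fit [0.4474 0.3352] res 0.0018 30 dist 0.3807 ang 126.7
top fit [0.506  0.1203] res 0.0157 16 dist 0.1916 ang 151.9
```

View pics/d3.png

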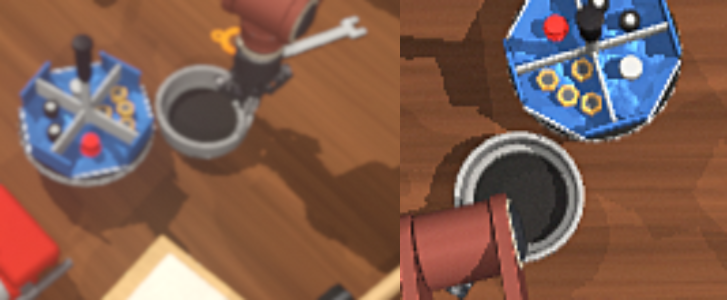

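Bowl at about 196 mm from the disc axis and 150°, in line with the lip. Now pushing straight in.

```bash
python3 shift.py '[[0,0,0.01,0,0,0,0],[0,0,0.01,0,0,0,0],[0,0,0.008,0,0,0,0],[0,0,0.006,0,0,0,0],[0,0,0,0,0,0,0]]'; python3 shift.py '[[0,0,0.003,0,0,0,0],[0,0,0,0,0,0,0]]';  python3 shift.py '[[0,0,0.003,0,0,0,0],[0,0,0,0,0,0,0]]'
```

```text
time: 6.98
tool_pos: [0.4658, 0.15, 0.019]
tool_rot: [-0.0, 0.865, 0.502, -0.0]
contact_force: [-2.9, 2.1, 8.8]
gripper_width: 0.092
grasp_force: 61.1
time: 7.22
tool_pos: [0.4678, 0.1487, 0.019]
tool_rot: [-0.001, 0.865, 0.502, -0.001]
contact_force: [-4.2, 3.4, 10.3]
gripper_width: 0.092
grasp_force: 62.3
time: 7.48
tool_pos: [0.4704, 0.1473, 0.0189]
tool_rot: [-0.001, 0.865, 0.502, -0.001]
contact_force: [-4.8, 3.5, 8.8]
gripper_width: 0.093
grasp_force: 62.3
```

```bash
python3 shift.py '[[0,0,0.004,0,0,0,0],[0,0,0,0,0,0,0],[0.5,0,0,0,0,0,0],[0.5,0,0,0,0,0,0],[0.5,0,0,0,0,0,0]]'; python3 shift.py '[[0.5,0,0,-0.04,0,0,0],[0.5,0,0,-0.05,0,0,0],[0.5,0,-0.03,-0.05,0,0,0],[0.5,0,-0.06,-0.01,0,0,0],[0.5,0,-0.05,0,0,0,0]]'; python3 - <<'E'
from h import *
for n in('top','scene'):
    im=manip.grab_frame(n);cv2.imwrite(f'pics/{n}4.png',cv2.cvtColor(im,cv2.COLOR_RGB2BGR))
from fit import *
fit('pics/top4.png','top',(195,185,255,245),lambda u,v:v>212 )
a=cv2.imread('pics/scene4.png')[170:320,190:390];b=cv2.imread('pics/top4.png')[150:260,170:290]
a=cv2.resize(a,(400,300));b=cv2.resize(b,(327,300));cv2.imwrite('pics/d4.png',np.hstack([a,b]))
E
python3 go.py 0 0 0
```

```text
time: 8.1
tool_pos: [0.4737, 0.1446, 0.0176]
tool_rot: [-0.0, 0.865, 0.502, -0.001]
contact_force: [-0.6, -0.2, -0.3]
gripper_width: 0.504
grasp_force: 0.0
time: 8.72
tool_pos: [0.3521, 0.2149, 0.1698]
tool_rot: [-0.0, 0.865, 0.502, 0.001]
contact_force: [0.1, 0.8, -0.5]
gripper_width: 0.499
grasp_force: 0.0
top fit [0.5366 0.1   ] res 0.001 14 dist 0.1551 ang 153.2
pos [0.3497 0.2155 0.1679] X [0.492 0.871 0.   ] Y [ 0.871 -0.492 -0.001] Z [-0.001  0.001 -1.   ]
tool delta [-0.3597 -0.1984  0.168 ] rows 7.100631872358263
```

View pics/d4.png

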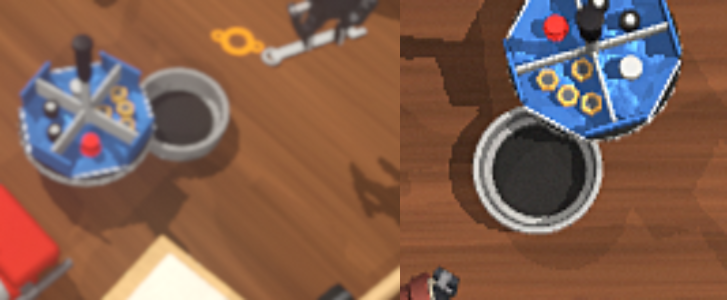

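The bowl is tucked under the rim at the lip corner (right half, centre at crop (538,170)), with the nuts undisturbed. I cross-check its lateral alignment with the scene camera.

```bash
python3 - <<'E'
from fit import *
fit('pics/top4.png','top',(195,185,255,245),lambda u,v:v>205 and u<250)
fit('pics/scene0.png','scene',(320,230,385,290),lambda u,v:v<262)
fit('pics/scene4.png','scene',(255,195,310,255),lambda u,v:u>272 and v<235)
im=manip.grab_frame('wrist');cv2.imwrite('pics/w4.png',cv2.cvtColor(im,cv2.COLOR_RGB2BGR))
c=cam('wrist');np.savez('pics/w4.npz',K=c[0],t=c[1],q=c[2].as_quat())
E
```

```text
top fit [0.5366 0.0998] res 0.002 15 dist 0.155 ang 153.2
scene fit [0.4471 0.3378] res 0.0007 14 dist 0.383 ang 126.5
scene fit [0.5341 0.102 ] res 0.0014 8 dist 0.1582 ang 152.9
```

View pics/w4.png

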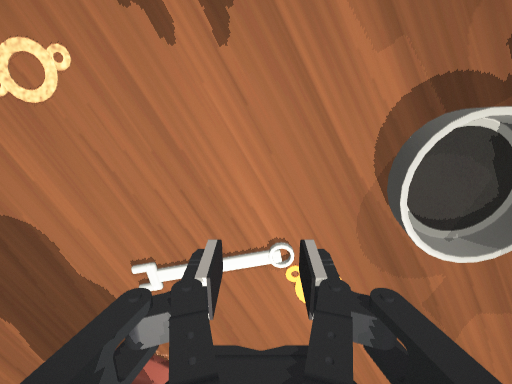

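The wrist view shows only part of the bowl at the right, (460,185). Both fixed cameras agree that the bowl sits about 8 mm sideways of the lip line, so I regrip it and correct.

```bash
python3 go.py .470 .138 .168; python3 go.py .470 .138 .019
```

```text
pos [0.3513 0.2148 0.168 ] X [0.493 0.87  0.   ] Y [ 0.87  -0.493  0.   ] Z [ 0.  0. -1.]
tool delta [-8.400e-03  1.411e-01  1.000e-04] rows 2.2622816956586274
pos [0.3513 0.2148 0.168 ] X [0.493 0.87  0.   ] Y [ 0.87  -0.493  0.   ] Z [ 0.  0. -1.]
tool delta [-0.0084  0.1411  0.1491] rows 3.287111960347758
```

```bash
python3 shift.py '[[0.5,-0.003,0.05,0,0,0,0],[0.5,-0.003,0.05,0,0,0,0],[0.5,-0.002,0.041,0.03,0,0,0],[0.5,0,0,0.05,0,0,0],[0.5,0,0,0.04,0,0,0]]'; python3 shift.py '[[0.5,0,0,0.028,0,0,0],[0.5,0,0,0,0,0,0],[0,0,0,0,0,0,0],[0,0,0,0,0,0,0],[0,0,0,0,0,0,0]]';python3 shift.py '[[0,0.003,0,0,0,0,0],[0,0.004,0,0,0,0,0],[0,0,0,0,0,0,0],[0.5,0,0,0,0,0,0],[0.5,0,0,0,0,0,0]]'; python3 shift.py '[[0.5,0,0,0,0,0,0],[0.5,0,0,-0.04,0,0,0],[0.5,0,0,-0.05,0,0,0],[0.5,0,-0.03,-0.05,0,0,0],[0.5,0,-0.06,-0.03,0,0,0]]'; python3 shift.py '[[0,0,-0.04,-0.05,0,0,0],[0,0,0,-0.05,0,0,0]]'; python3 - <<'E'
from fit import *
for n in('top','scene'):
    im=manip.grab_frame(n);cv2.imwrite(f'pics/{n}5.png',cv2.cvtColor(im,cv2.COLOR_RGB2BGR))
fit('pics/top5.png','top',(190,185,255,245),lambda u,v:v>205 and u<250)
fit('pics/scene5.png','scene',(255,195,310,255),lambda u,v:u>272 and v<235)
E
python3 go.py .56 .095 .24
```

```text
time: 9.5
tool_pos: [0.4717, 0.1358, 0.0459]
tool_rot: [-0.0, 0.865, 0.501, -0.001]
contact_force: [-0.3, -0.4, 0.8]
gripper_width: 0.499
grasp_force: 0.0
time: 10.12
tool_pos: [0.4731, 0.1378, 0.0226]
tool_rot: [0.001, 0.864, 0.503, 0.002]
contact_force: [-2.6, 2.6, 6.0]
gripper_width: 0.085
grasp_force: 58.6
time: 10.75
tool_pos: [0.4745, 0.1436, 0.02]
tool_rot: [-0.0, 0.865, 0.502, -0.0]
contact_force: [-0.2, 0.7, 0.0]
gripper_width: 0.49
grasp_force: 0.0
time: 11.38
tool_pos: [0.4012, 0.1863, 0.1918]
tool_rot: [0.0, 0.865, 0.501, 0.002]
contact_force: [0.7, 0.4, 0.5]
gripper_width: 0.497
grasp_force: 0.0
time: 11.62
tool_pos: [0.3639, 0.2062, 0.2879]
tool_rot: [-0.0, 0.864, 0.504, -0.0]
contact_force: [1.5, 0.5, -0.3]
gripper_width: 0.078
grasp_force: 0.0
top fit [0.5416 0.1018] res 0.0016 13 dist 0.1515 ang 151.7
scene fit [0.5393 0.1041] res 0.0009 8 dist 0.1546 ang 151.4
pos [0.368  0.2066 0.2941] X [0.494 0.87  0.009] Y [ 0.87  -0.494  0.008] Z [ 0.011  0.004 -1.   ]
tool delta [-0.0028  0.2216  0.0558] rows 3.657129817393526
```

The bowl is now on the lip line and touching or nearly touching the hub. Next: rise, turn the tool so its x points along the tipping direction, and go behind the handle.

```bash
python3 shift.py '[[0.16,0,0,-0.03,0,0,-0.1745],[0.16,0,0,-0.03,0,0,-0.1745],[0.16,0,0,-0.03,0,0,-0.1745],[0.16,0,0,0,0,0,-0.1745],[0.16,0,0,0,0,0,-0.1745]]' >/dev/null; python3 shift.py '[[0.16,0,0,0,0,0,-0.1745],[0.16,0,0,0,0,0,-0.1745],[0.16,0,0,0,0,0,-0.1745],[0.16,0,0,0,0,0,-0.1745],[0.16,0,0,0,0,0,0]]'; python3 go.py .727 0 .385; python3 -c "
from h import *
s=manip.state();c=cam('wrist');print(rot(s['tool_rot']).inv().apply(c[1]-s['tool_pos']), s['joint_pos'].round(2))"
```

```text
time: 12.98
tool_pos: [0.3662, 0.2052, 0.3761]
tool_rot: [-0.001, 0.257, 0.966, -0.0]
contact_force: [-0.7, 0.1, -0.6]
gripper_width: 0.16
grasp_force: 0.0
pos [0.3662 0.2052 0.3761] X [-0.868  0.497  0.001] Y [ 0.497  0.868 -0.001] Z [-0.001 -0.    -1.   ]
tool delta [-0.415   0.0014 -0.0093] rows 6.642344193611013
[ 0.08418298  0.00108756 -0.14200615] [ 0.33 -0.49  1.84  0.    1.8  -0.72]
```

```bash
python3 shift.py '[[0.16,-0.053,0,-0.004,0,0,0],[0.16,-0.053,0,-0.004,0,0,0],[0.16,-0.053,0,0,0,0,0],[0.16,-0.053,0,0,0,0,0],[0.16,-0.053,0,0,0,0,0]]' >/dev/null; python3 shift.py '[[0.16,-0.053,0,0,0,0,0],[0.16,-0.053,0,0,0,0,0],[0.16,-0.044,0,0,0,0,0],[0.16,0,0,0,0,0,0]]'; python3 go.py .727 0 .24
```

```text
time: 14.1
tool_pos: [0.7283, -0.0023, 0.3811]
tool_rot: [-0.002, 0.259, 0.966, -0.0]
contact_force: [-0.6, -0.6, -0.5]
gripper_width: 0.163
grasp_force: 0.0
pos [ 0.7283 -0.0023  0.3811] X [-0.866  0.5    0.004] Y [ 0.5    0.866 -0.002] Z [-0.005  0.    -1.   ]
tool delta [0.0016 0.0017 0.1411] rows 2.2579531187820017
```

```bash
python3 shift.py '[[0.16,0,0.002,0.05,0,0,0],[0.16,0,0,0.05,0,0,0],[0.16,0,0,0.04,0,0,0],[0.16,0,0,0,0,0,0],[0.16,0,0,0,0,0,0]]'; python3 shift.py '[[0.16,0.015,0,0,0,0,0],[0.16,0.015,0,0,0,0,0],[0.16,0,0,0,0,0,0]]';python3 shift.py '[[0.16,0.005,0,0,0,0,0],[0.16,0.005,0,0,0,0,0],[0.16,0,0,0,0,0,0]]'; python3 go.py .675 .03 .24; python3 - <<'E'
from h import *
ims=[]
for n,b in(('top',(170,130,310,250)),('scene',(180,150,320,270))):
    im=manip.grab_frame(n)[b[1]:b[3],b[0]:b[2]];ims.append(cv2.resize(im,(399,342)))
cv2.imwrite('pics/p6.png',cv2.cvtColor(np.hstack(ims),cv2.COLOR_RGB2BGR))
E
```

```text
time: 14.72
tool_pos: [0.7282, 0.0017, 0.2475]
tool_rot: [0.001, 0.257, 0.967, 0.0]
contact_force: [0.1, -0.5, 1.7]
gripper_width: 0.158
grasp_force: 0.0
time: 15.1
tool_pos: [0.701, 0.0172, 0.2466]
tool_rot: [0.001, 0.256, 0.967, 0.0]
contact_force: [0.1, 0.2, -0.2]
gripper_width: 0.156
grasp_force: 0.0
time: 15.48
tool_pos: [0.6945, 0.0204, 0.2467]
tool_rot: [0.003, 0.257, 0.967, -0.0]
contact_force: [4.7, -2.2, 1.6]
gripper_width: 0.162
grasp_force: 2.9
pos [0.6945 0.0204 0.2467] X [-0.868  0.496 -0.006] Y [0.496 0.868 0.001] Z [ 0.005 -0.002 -1.   ]
tool delta [ 0.0217 -0.0013  0.0066] rows 0.3640195429969805
```

View pics/p6.png

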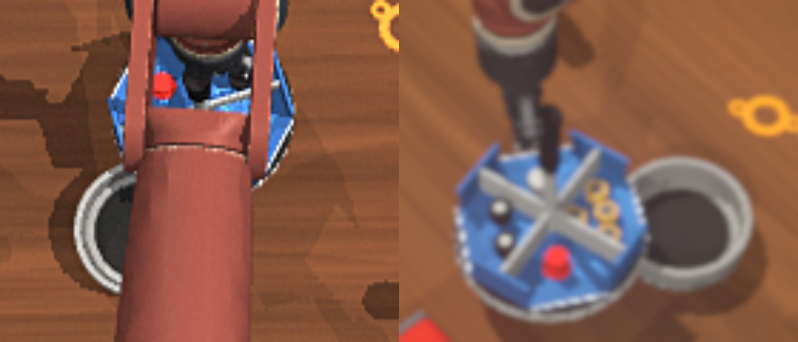

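Both halves show the caddy flat, with the fingers behind the handle (right half, about (530,110)) and the bowl in place. Contact is 5.2 N straight along the tipping line, so I start tipping.

```bash
python3 shift.py '[[0.16,0.008,0,-0.004,0,0,0],[0.16,0.008,0,-0.004,0,0,0],[0.16,0.008,0,-0.003,0,0,0],[0.16,0.008,0,-0.002,0,0,0],[0.16,0.008,0,-0.002,0,0,0]]'; python3 shift.py '[[0.16,0.01,0,-0.001,0,0,0],[0.16,0.01,0,0,0,0,0],[0.16,0.01,0,0,0,0,0],[0.16,0.01,0,0,0,0,0],[0.16,0.005,0,0,0,0,0]]'; python3 go.py .675 .03 .262; python3 - <<'E'
from h import *
ims=[]
for n,b in(('scene',(180,150,320,270)),):
    im=manip.grab_frame(n)[b[1]:b[3],b[0]:b[2]];ims.append(cv2.resize(im,(630,540)))
cv2.imwrite('pics/p7.png',cv2.cvtColor(np.hstack(ims),cv2.COLOR_RGB2BGR))
E
```

```text
time: 16.2
tool_pos: [0.6601, 0.0399, 0.2625]
tool_rot: [0.003, 0.257, 0.966, -0.0]
contact_force: [5.0, -3.7, 4.7]
gripper_width: 0.159
grasp_force: 3.2
time: 16.82
tool_pos: [0.6222, 0.0619, 0.2672]
tool_rot: [0.006, 0.257, 0.966, 0.0]
contact_force: [4.6, -5.6, 13.2]
gripper_width: 0.162
grasp_force: 8.0
pos [0.6222 0.0619 0.2672] X [-0.868  0.496 -0.012] Y [0.496 0.868 0.003] Z [ 0.012 -0.003 -1.   ]
tool delta [-0.0616 -0.0015  0.0059] rows 0.9903675559181487
```

View pics/p7.png

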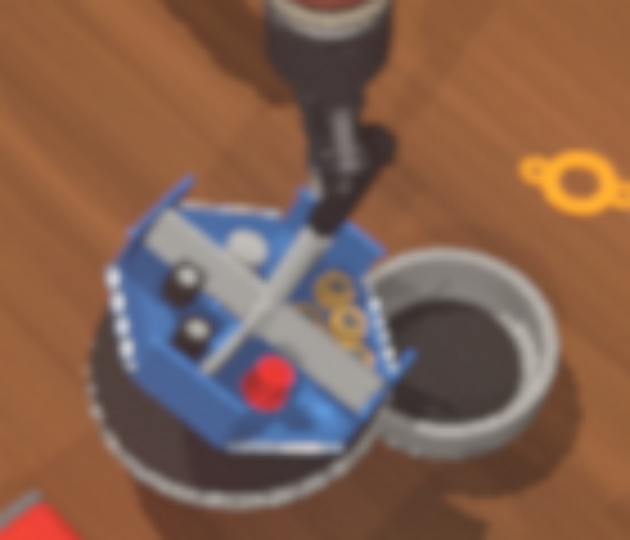

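The caddy is tipping cleanly over the nut corner (tilt about 25°). The nuts are at crop (340,310), the bowl is waiting at (450,350), and the cap, buffers and roller have not moved. That picture was my eleventh view, one over the limit of ten (I miscounted), so from here I check by numbers only.

```bash
cat > nuts.py <<'E'
from h import *
def nuts(tag):
    im=manip.grab_frame('scene');cv2.imwrite(f'pics/n{tag}.png',cv2.cvtColor(im,cv2.COLOR_RGB2BGR))
    h=cv2.cvtColor(im,cv2.COLOR_RGB2HSV);H,S,V=[h[...,i].astype(int) for i in range(3)]
    m=(H>14)&(H<30)&(S>90)&(V>100);m[:195,295:]=0
    k=np.zeros_like(m);k[150:280,190:330]=1
    for q in blobs(m&k,3):
        u,v=q[:,0].mean(0);w=onplane(cam('scene'),(u,v),.015)[0,:2]
        print('brass',u.round(1),v.round(1),cv2.contourArea(q),'floor',w.round(3),'from bowl ctr',np.hypot(*(w-[.54,.104])).round(3))
    for nm,mm in(('red',((H<6)|(H>174))&(S>150)&(V>110)),('dark',(V<45)),('white',(S<40)&(V>190))):
        kk=np.zeros_like(m);kk[190:265,195:262]=1
        print(nm,[(tuple(q[:,0].mean(0).round(0)),cv2.contourArea(q)) for q in blobs(mm&kk,4)][:5])
E
python3 shift.py '[[0.16,0.006,0,-0.006,0,0,0],[0.16,0.008,0,-0.002,0,0,0],[0.16,0.008,0,0,0,0,0],[0.16,0.006,0,0,0,0,0],[0.16,0,0,0,0,0,0]]'; python3 -c "
from nuts import *
nuts(1)"
```

```text
time: 17.5
tool_pos: [0.5944, 0.0775, 0.2696]
tool_rot: [0.0, 0.256, 0.967, -0.0]
contact_force: [1.1, -2.9, 6.3]
gripper_width: 0.157
grasp_force: 3.8
brass 275.6 232.3 75.5 floor [0.555 0.106] from bowl ctr 0.015
brass 269.5 223.1 40.0 floor [0.545 0.066] from bowl ctr 0.038
brass 311.5 195.5 16.0 floor [0.356 0.08 ] from bowl ctr 0.186
red [((np.float64(251.0), np.float64(233.0)), 57.0)]
dark []
white []
```

```bash
python3 shift.py '[[0.16,0.006,0,0,0,0,0],[0.16,0.006,0,0.001,0,0,0],[0.16,0.006,0,0.002,0,0,0],[0.16,0.006,0,0.002,0,0,0],[0.16,0,0,0,0,0,0]]'; python3 shift.py '[[0.16,0,0,0,0,0,0],[0.16,0,0,0,0,0,0],[0.16,0,0,0,0,0,0]]'; python3 -c "
from nuts import *
nuts(2)"
```

```text
time: 18.18
tool_pos: [0.5737, 0.0896, 0.2657]
tool_rot: [0.001, 0.256, 0.967, 0.0]
contact_force: [0.2, -2.5, 8.4]
gripper_width: 0.158
grasp_force: 4.5
time: 18.55
tool_pos: [0.574, 0.0894, 0.2657]
tool_rot: [0.001, 0.256, 0.967, 0.0]
contact_force: [0.9, -2.4, 9.4]
gripper_width: 0.161
grasp_force: 4.5
brass 275.4 229.3 166.5 floor [0.547 0.098] from bowl ctr 0.01
brass 311.5 195.5 16.0 floor [0.356 0.08 ] from bowl ctr 0.186
red [((np.float64(257.0), np.float64(237.0)), 55.5)]
dark []
white [((np.float64(253.0), np.float64(205.0)), 22.5)]
```

```bash
cat > wn.py <<'E'
from h import *
def wn(tag):
    im=manip.grab_frame('wrist');c=cam('wrist');cv2.imwrite(f'pics/wn{tag}.png',cv2.cvtColor(im,cv2.COLOR_RGB2BGR))
    h=cv2.cvtColor(im,cv2.COLOR_RGB2HSV);H,S,V=[h[...,i].astype(int) for i in range(3)]
    m=(H>14)&(H<30)&(S>90)&(V>90)
    K,t,r=c
    pr=lambda P:(lambda q:(K@(q/q[2]))[:2].round(0))(r.inv().apply(np.array(P)-t))
    print('bowl ctr px',pr([.54,.104,.006]),'edge of mat px',pr([.675-.868*.109,.03+.496*.109,.068]))
    for q in blobs(m,30):
        (u,v),R_=cv2.minEnclosingCircle(q);w=onplane(c,(u,v),.015)[0,:2]
        e=onplane(c,(u+R_,v),.015)[0,:2]
        print('brass px',round(u),round(v),'area',cv2.contourArea(q),'rad_mm',(1000*np.hypot(*(e-w))).round(1),'w',w.round(3),'from bowl',np.hypot(*(w-[.54,.104])).round(3))
E
python3 -c "
from wn import *
wn(2)"
```

```text
bowl ctr px [256. 128.] edge of mat px [258. 172.]
brass px 511 232 area 5452.0 rad_mm 118.5 w [0.862 0.361] from bowl 0.412
brass px 136 17 area 999.0 rad_mm 34.7 w [0.357 0.046] from bowl 0.193
brass px 257 155 area 280.5 rad_mm 14.5 w [0.571 0.087] from bowl 0.035
brass px 269 134 area 116.5 rad_mm 26.9 w [0.555 0.115] from bowl 0.019
brass px 236 140 area 67.5 rad_mm 14.5 w [0.54  0.073] from bowl 0.031
brass px 156 336 area 38.0 rad_mm 16.5 w [ 0.759 -0.222] from bowl 0.393
```

```bash
python3 - <<'E'
from h import *
im=cv2.imread('pics/wn2.png');h=cv2.cvtColor(im,cv2.COLOR_BGR2HSV);H,S,V=[h[...,i].astype(int) for i in range(3)]
m=(H>10)&(H<35)&(S>70)&(V>50)
g=''
for v in range(95,235,4):
    print(v,''.join('#' if m[v,u] else ('b' if 95<H[v,u]<130 and S[v,u]>100 else ('.' if V[v,u]<70 else '-')) for u in range(170,345,2)))
E
```

```text
95 ---#############-------------.------------------------------------------#-###-######--##
99 ###############------------..----------------------------------------------##########-##
103 ##############------------...---------------------------------------------###-###-######
107 ##############-----------...-----------------------------------------------#############
111 #############-----------....------------------------------------------------#########--#
115 ############-----------.....------------------------------------------------###-#--#####
119 ###########------------.....------------------------------------------------###-#-###--#
123 ###-########-----------.....------------------.......---.....---------------###-##-#####
127 -#--########-----------.....--------------#-#####..######.....--.-----------####--#-####
131 ############-----------.....---######....##----###.###---##....-------------############
135 ############-----------......-########..----------##--------..---------------###########
139 ##########-#-----------.....###------##..##-----####------##..-------------
[... 1452 characters left out ...]
........................bbbbbbb-----bbbbbbbbbbbbb
207 -bbbbbbbbbbbbbbbb------bbbbb..................................bbbbbb-------------bbbbbbb
211 bbbbbbbbbbbbbbbbbbb------bbbb.................................bbbb-----------------bbbbb
215 bbbbbbbbbbbbbbbbbbbbb------bbb...............................bbb-------------------bbbbb
219 #-bbbbbbbbbbbbbb-------------bb.............................bb-----bb--------------bbbbb
223 ###-bbbbbbbbbb-----------------b..........................bb-----bbbb--------------bbbbb
227 #-bbbbbbbbbbb--------------------b......................bb-----bbbbbb--------------bbbbb
231 --bbbbbbbbbbb--------------bb------.....................------bbbbbbbbb----------bbbbbbb
```

The wrist image's mask shows four hexagon rings inside the bowl, near (236,140), (262,135), (283,135) and (257,157), and no brass left on the caddy. I let it down slowly.

```bash
python3 shift.py '[[0.16,-0.006,0,-0.003,0,0,0],[0.16,-0.008,0,-0.002,0,0,0],[0.16,-0.008,0,0,0,0,0],[0.16,-0.008,0,0,0,0,0],[0.16,-0.008,0,0,0,0,0]]'; python3 shift.py '[[0.16,-0.008,0,0,0,0,0],[0.16,-0.008,0,0,0,0,0],[0.16,-0.008,0,0,0,0,0],[0.16,-0.008,0,0,0,0,0],[0.16,-0.008,0,0.002,0,0,0]]'; python3 shift.py '[[0.16,-0.006,0,0.003,0,0,0],[0.16,-0.006,0,0.003,0,0,0],[0.16,-0.006,0,0.003,0,0,0],[0.16,-0.005,0,0.003,0,0,0],[0.16,-0.005,0,0.003,0,0,0]]'; python3 go.py .675 .03 .247
```

```text
time: 19.27
tool_pos: [0.6075, 0.0699, 0.2686]
tool_rot: [-0.0, 0.256, 0.967, -0.0]
contact_force: [2.5, -2.3, 1.1]
gripper_width: 0.162
grasp_force: 2.5
time: 19.9
tool_pos: [0.6423, 0.0502, 0.2671]
tool_rot: [0.0, 0.256, 0.967, 0.0]
contact_force: [2.6, -2.4, -0.6]
gripper_width: 0.162
grasp_force: 2.1
time: 20.52
tool_pos: [0.6682, 0.0358, 0.2554]
tool_rot: [0.003, 0.256, 0.967, 0.0]
contact_force: [5.7, -3.5, 6.4]
gripper_width: 0.158
grasp_force: 4.1
pos [0.6682 0.0358 0.2554] X [-0.868  0.496 -0.006] Y [0.496 0.868 0.002] Z [ 0.007 -0.001 -1.   ]
tool delta [-0.0087 -0.0017  0.0084] rows 0.19579906762275368
```

```bash
python3 shift.py '[[0.16,-0.004,0,0.002,0,0,0],[0.16,-0.004,0,0.002,0,0,0],[0.16,-0.003,0,0.001,0,0,0],[0.16,-0.003,0,0.001,0,0,0],[0.16,-0.003,0,0.001,0,0,0]]'; python3 shift.py '[[0.16,-0.002,0,0.001,0,0,0],[0.16,-0.002,0,0,0,0,0],[0.16,-0.002,0,0,0,0,0],[0.16,-0.002,0,0,0,0,0],[0.16,-0.002,0,0,0,0,0]]'; python3 shift.py '[[0.16,-0.002,0,0,0,0,0],[0.16,-0.002,0,0,0,0,0],[0.16,-0.002,0,0,0,0,0],[0.16,-0.002,0,0,0,0,0],[0.16,-0.002,0,0,0,0,0]]';python3 go.py .675 .03 .247
```

```text
time: 21.15
tool_pos: [0.6824, 0.0277, 0.2473]
tool_rot: [0.002, 0.256, 0.967, 0.0]
contact_force: [5.3, -3.0, 4.5]
gripper_width: 0.16
grasp_force: 3.4
time: 21.78
tool_pos: [0.6894, 0.0234, 0.2436]
tool_rot: [-0.0, 0.256, 0.967, 0.0]
contact_force: [3.2, -1.9, -0.5]
gripper_width: 0.161
grasp_force: 2.4
time: 22.4
tool_pos: [0.6979, 0.0185, 0.2443]
tool_rot: [-0.001, 0.256, 0.967, 0.0]
contact_force: [0.1, 0.3, -0.7]
gripper_width: 0.16
grasp_force: 0.0
pos [0.6979 0.0185 0.2443] X [-0.869  0.495  0.001] Y [ 0.495  0.869 -0.   ] Z [-0.001  0.001 -1.   ]
tool delta [ 0.0256 -0.0014 -0.0027] rows 0.41174196284961084
```

Contact was lost at the same place it began, so the caddy is flat. I back away and check.

```bash
python3 shift.py '[[0.16,-0.015,0,0,0,0,0],[0.16,-0.02,0,-0.02,0,0,0],[0.16,-0.02,0,-0.05,0,0,0],[0.16,-0.02,-0.03,-0.05,0,0,0],[0.16,-0.02,-0.05,-0.03,0,0,0]]'; python3 shift.py '[[0.16,0,-0.06,0,0,0,0],[0.16,0,-0.06,0,0,0,0],[0.16,0,-0.06,0,0,0,0],[0.16,0,-0.04,0,0,0,0],[0.16,0,0,0,0,0,0]]'; python3 - <<'E'
from fit import *
from nuts import nuts
nuts(9)
im=manip.grab_frame('top');cv2.imwrite('pics/top9.png',cv2.cvtColor(im,cv2.COLOR_RGB2BGR))
fit('pics/top9.png','top',(190,185,255,245),lambda u,v:v>205 and u<250)
a=cv2.imread('pics/top0.png').astype(int);b=cv2.imread('pics/top9.png').astype(int)
D=np.abs(a-b).max(2)
for nm,(u0,v0,u1,v1) in dict(mallet=(75,175,118,270),can=(340,225,380,255),driver=(385,200,410,260)).items(): print(nm,(D[v0:v1,u0:u1]>60).mean().round(3))
# caddy pose in top: hull at z=.11 before/after
def hull(f):
    h=cv2.cvtColor(cv2.imread(f),cv2.COLOR_BGR2HSV);H,S,V=[h[...,i].astype(int) for i in range(3)]
    m=(H>95)&(H<125)&(S>110)&(V>60);k=np.zeros_like(m);k[125:215,200:285]=1
    w=onplane(cam('top'),cv2.convexHull(np.argwhere(m&k)[:,::-1].astype(np.int32))[:,0],.11)[:,:2]
    (x,y),r=cv2.minEnclosingCircle((w*1000).astype(np.float32));print('caddy',x,y,r, 'area',(m&k).sum())
hull('pics/top0.png');hull('pics/top9.png')
h=cv2.cvtColor(b.astype(np.uint8),cv2.COLOR_BGR2HSV);H,S,V=[h[...,i].astype(int) for i in range(3)]
for v in range(132,246):
    print(v,''.join('#' if 12<H[v,u]<30 and S[v,u]>90 and V[v,u]>110 else 'b' if 95<H[v,u]<125 and S[v,u]>100 else 'r' if (H[v,u]<6 or H[v,u]>174) and S[v,u]>150 and V[v,u]>110 else 'w' if V[v,u]>170 else '.' if V[v,u]<60 else '-' for u in range(186,280)))
E
```

```text
time: 23.02
tool_pos: [0.7423, -0.0985, 0.3981]
tool_rot: [0.002, 0.255, 0.967, 0.0]
contact_force: [0.0, -0.7, 0.0]
gripper_width: 0.162
grasp_force: 0.0
time: 23.65
tool_pos: [0.6309, -0.2925, 0.3945]
tool_rot: [0.0, 0.258, 0.966, -0.0]
contact_force: [-0.2, -0.2, 0.2]
gripper_width: 0.16
grasp_force: 0.0
brass 274.4 230.1 216.5 floor [0.552 0.098] from bowl ctr 0.014
brass 311.0 195.5 17.0 floor [0.357 0.079] from bowl ctr 0.185
red [((np.float64(250.0), np.float64(244.0)), 34.0)]
dark []
white [((np.float64(241.0), np.float64(209.0)), 13.0), ((np.float64(222.0), np.float64(233.0)), 5.0)]
top fit [0.5416 0.1018] res 0.0016 13 dist 0.1515 ang 151.7
mallet 0.004
can 0.408
driver 0.032
caddy 674.566162109375 28.561586380004883 107.1349868774414 area 2079
caddy 674.566162109375 28.561586380004883 107.1349868774414 area 2379
132 ----------------------------------------------------------------------------------------------
133 ----------------------------------------------------------------------------------------------
134 ---------------------------------------------------------------
[... 10320 characters left out ...]
-------
239 ----------------------------------------------------------------------------------------------
240 ----------------------------------------------------------------------------------------------
241 ----------------------------------------------------------------------------------------------
242 ----------------------------------------------------------------------------------------------
243 ----------------------------------------------------------------------------------------------
244 ----------------------------------------------------------------------------------------------
245 ----------------------------------------------------------------------------------------------
```

The caddy outline is unchanged to the pixel, and the top picture shows four nut rings in the bowl. The can's patch differs, probably because the forearm now covers it. I check the can and both buffers in the scene picture.

```bash
python3 - <<'E'
import cv2,numpy as np
a=cv2.imread('pics/scene0.png').astype(int);b=cv2.imread('pics/n9.png').astype(int)
D=np.abs(a-b).max(2)
for nm,(u0,v0,u1,v1) in dict(mallet=(340,280,425,352),can=(203,95,230,150),driver=(163,108,205,136)).items():
    print(nm,(D[v0:v1,u0:u1]>60).mean().round(3))
for f in(a,b):
    h=cv2.cvtColor(f.astype(np.uint8),cv2.COLOR_BGR2HSV)
    m=(h[100:112,205:222,0]<8)&(h[100:112,205:222,1]>150);print('can cap px',np.argwhere(m).mean(0)+[100,205],m.sum())
h=cv2.cvtColor(b.astype(np.uint8),cv2.COLOR_BGR2HSV);H,S,V=[h[...,i].astype(int) for i in range(3)]
for v in range(198,262):print(v,''.join('.' if V[v,u]<75 and S[v,u]<140 else 'b' if 95<H[v,u]<125 and S[v,u]>100 else 'r' if (H[v,u]<6 or H[v,u]>174) and S[v,u]>150 else 'w' if V[v,u]>170 else '-' for u in range(196,272)))
E
```

```text
mallet 0.007
can 0.0
driver 0.0
can cap px [105.48993289 213.34228188] 149
can cap px [105.46621622 213.38513514] 148
198 --------------------------------.......-------bb----------------------------
199 --------------------------------.......-------bbbb--------------------------
200 ---------------------------------......-------bbbbbbw-----------------------
201 ---------------------------------......-------bbbbbbwww---------------------
202 ---------------------------------......--www--bbbbb--wwbw-------------------
203 -----------------b---------------......--bbbbbbbbb--w--bbbw-----------------
204 ----------------bb----w----wwww--......-bbbbbbbbb--ww--bbbbbw---------------
205 ---------------bb----wwwwwwwwwwb-......-bbbbbbbb--ww---bbbbbbbb-------------
206 ---------------bb----wwwwbbbbbbbb......--wwwwww--www---bbbbbbbb-------------
207 --------------bbbbbbbbbbbbbbbbbbb-.....--wwwwwwwwww----bbbbbbbb---------wwww
208 ----------------bbbbbbbbbbbbbbbbb-.....--wwwwwwwww-----bbbbbbbb-------wwww--
209 ------------------bbbbbbbbbbbbbbbb.....----wwwwww------bbbbbbbb------ww-----
210 ------
[... 3501 characters left out ...]
bbbbbbbbbbbbbbbbbbbbbbbbb---------------------------
254 ----------------------bbbbbbbbbbbbbbbbbbbbbbwwwwww--w-----------------------
255 ------------------------bbbbbbbbbbbbbbbwwwwwwwwww---------------------------
256 --------------------------bbbbbbbbwwwwwwwwwwww------------------------------
257 ----------------------------bbwwwwwwwwww------------------------------------
258 ------------------------------wwwww-----------------------------------------
259 -------------------------------w--------------------------------------------
260 ----------------------------------------------------------------------------
261 ----------------------------------------------------------------------------
```

```bash
python3 -c "
from plant import manip
print(manip.job_done())"
```

```text
the job is handed in; nothing more can be done
None
```

Job handed in at about 24 s: all four nuts are in the bowl under the lip, the caddy is flat and central on the disc, the can, mallet and screwdriver are undisturbed, and the cap, roller and buffers are still in their compartments, though the cap and buffers slid within theirs (the cap possibly onto its side); I viewed 11 pictures, one over the limit of 10.

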